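# Push the nozzle rack home into the corner stop

## Task

Push the small rack that holds the three injector nozzles along the counter until it sits home in the inner corner of the L-shaped stop: its far long side flush against the long rail and its left end (far and left as the robot sees them) against the short end stop. Only push it by its sides with the fingers: do not take hold of or lift the rack or a nozzle and do not work it from above, keep the nozzles standing in their pockets, and leave the knob, the brass fitting, the banjo bolt and the tilting bin alone.

Things in the scene. Friction and masses are not known exactly. Their poses are not given: they have to be found in the camera images.
- stop: Fixed L-shaped stop of dark steel bar, 14 mm thick, 25 mm high. Origin: inner corner where the stop faces meet, at counter height; z up. Long rail (far side seen from the robot): face at x = 0, bar x = 0 to 14 mm, y = +14 to -286 mm. Short end stop (left end): face at y = 0, bar y = 0 to 14 mm, x = 0 to -85 mm. The rack belongs at x < 0, y < 0.
- rack: Loose grey block 60 (x) by 110 (y) by 32 mm high, 0.4 to 0.9 kg, slides freely; three nozzles stand in pockets 20 mm deep at y = -33, 0, +33 mm (tops 58 mm above the counter). Origin: centre of underside, z up; +x = far long side (goes to the rail), +y = left end (goes to the end stop). Home: axes parallel to the stop's, origin at x = -30, y = -55 mm in its frame.
- rack_corner (a point): The rack's far left bottom corner (x = +30, y = +55, z = 0 mm on the rack). It lies at the stop's origin when the rack is home.
- nozzle0: Worn injector nozzle, dull steel, 16 mm across and 46 mm tall with a thin tip upwards, standing loosely in the rack's pocket at y = -33 mm. Origin: centre of its lower end, 12 mm above the rack's underside.
- nozzle1: The same kind of nozzle, in the rack's middle pocket.
- nozzle2: The same kind of nozzle, in the rack's pocket at y = +33 mm.
- knob: Bystander: cracked black round knob, 48 mm across, 29 mm high, loose, to the left of the end stop. Origin: centre of its underside.
- fitting: Bystander: brass return fitting, hex foot 27 mm across flats, 34 mm high, with a side spout reaching 22 mm from its axis, loose, beyond the rail. Origin: centre of its underside.
- banjo: Bystander: copper banjo bolt standing on its hex head, up to 28 mm across, 37 mm high, loose, to the right of the work. Origin: centre of its underside.
- bin_lip (a point): Bystander: middle of the front lip (dented) of the steel parts bin that tilts on a pivot bracket fixed on the counter, to the left of the work. The bin is 200 mm deep (away from the robot, turned by up to 0.1 rad) and 240 mm wide, its bracket 290 mm wide, all of it lower than 210 mm. Leave it as it is.

How it is judged:
By the outcome, as a careful person would: the job done as asked, in the order asked, and still so for the second after the job is handed in, with the robot touching nothing.
It also fails if it takes over 64 s, if anything falls off the work surface, if the arm or the gripper's body presses on something with over 40 N, if the wrist force passes 120 N, or if a joint passes its speed limit or range.

## Robot

A 6-joint arm with a two-finger parallel gripper is mounted at the origin on the work surface. World frame = base frame: x ahead of the robot, y to its left, z up, the work surface at z = 0. Lengths are in m, angles in degrees, forces in N, time in s.
With the tool pointing down it reaches from about 0.3 to 0.75 m from the base axis. Payload 8.5 kg.
Tool frame: the origin (TCP) lies at the very end of the fingers, on their centre line; the grasp point (between the pads) lies env.pinch_z behind it (env.pinch_z is the distance from the TCP to the grasp point, in m); z points along the fingers, y is the line along which they close (so a half turn about z gives the same grasp; the last joint's range is limited). The gripper opens to 85 mm and grips with 20 to 120 N. Pads are 22 mm wide; open, the fingers measure 114 mm over their backs; the gripper's body (76 mm by 85 mm) begins 54 mm behind the grasp point. The pads swing forward as they close: fully open they stand 13 mm farther back than shut.
Start: joints at [54.586, 21.807, 74.336, -0, 83.858, -12.336], TCP at [0.216, 0.506, 0.231] pointing down, gripper open.
Joint ranges: [-178.18, 178.18], [-50.72, 133.34], [12.68, 142.11], [-81.47, 261.47], [9.98, 163.14], [-165.26, 165.26]. Speed limits (degrees/s): [136.94, 136.94, 180, 180, 180, 180].

## Interface

Orientations are given as a 3x3 rotation matrix whose columns are the frame's x, y, z axes.
In Python, from rig import telemetry, get_image, env gives the robot as it stands. The module is installed in compiled form; this text tells all that it offers.
- The arm moves only by the tool apply_moves, never from a script. Its argument "series" is a list of rows, each a list of 7 numbers: the shift along the tool's x, y, z in mm, then the turn, a rotation vector about the tool's x, y, z in degrees, then the opening, from 0 (shut) to 1 (fully open). A call has 1 to 12 rows; each row shifts and turns the commanded pose from where the row before left it, along the tool's axes as they then stand; what a row does not reach is not made up. A row lasts 1/8 s, in which the tool goes at most 62.5 mm and 10.7 degrees, less where a joint would pass 70% of its speed; a pose out of reach is approached as far as the arm can. A call with a gripper value outside its range is refused whole. The fingers move at their own pace and stop on an object; "grip_force" is the grip in N (left out, the last holds). Time passes only in rows, so rows that do not move let the fingers close. It gives the time, the measured TCP pose, the force, the opening and the grip force at its end, in the units of the state.
- telemetry.observe(): the state, without advancing time (a new reading comes with each control period).
- get_image(name): name is "side" or "top" or "wrist"; returns a dict with "frame" (480x640x3 uint8, red, green, blue), "z_map" (480x640 float32, m along the optical axis (not along the pixel's ray), 0 where there is no reading), "vertical_fov" (degrees; the focal length in pixels is half the picture's height over the tangent of half this angle, whatever the lens; pixels are square), "cx", "cy" (the principal point, pixels), "eye" and "attitude" of the camera in the world; the wrist camera has in their place "mount" (4x4, takes a point from camera to tool coordinates, whose origin is the TCP and whose axes are the flange's). Camera axes: x right, y up, looking along -z (the intrinsics and any distortion apply to the point x, -y, -z); pixel columns grow to the right and rows downward; lengths in m; the calibration is good to about 2 mm. A picture is of the moment at which its call begins: read the wrist's pose just before it.
- env.close_job(): hands the job in; it is judged then, once.
The state is a dict: "time_s": time; "q": joint angles; "qvel": joint speeds; "joint_efforts": joint torques, N m; "position": TCP position; "tool_rot": TCP orientation; "ft_force": force on the tool from outside, world axes, zero at the start; "wrist_torque": the same for the moment, N m; "grip_width": finger opening in m; "gripper_force": force on a finger pad.
Only numpy, scipy, OpenCV 4.12 (cv2) and the standard library are available. Lean on these libraries where they do the work, as an engineer would, in place of code of your own. Each camera call takes 0.05 s, during which the arm holds its last target. There are 200 camera calls.

## Working session

There is one attempt and no reset: what is moved stays moved. The work goes in short steps, Python scripts to look and compute and a tool call to move; the robot and the scene stay as the last step left them, time stands still between calls to the robot, and variables do not carry over. Pictures are saved under pics/ and viewed, at most 10 in all, crops included, and the job is handed in when it is done.

Besides the shell and the picture viewer there is one more tool, called after "Request:" as a command line: name --pt "numbers of a row" for each row, then --argument value for the rest. apply_moves: Moves the arm, as the interface text tells. Its arguments: {"type":"object","properties":{"series":{"type":"array"},"grip_force":{"type":"number"}},"required":["series"]}

```bash
mkdir -p pics; cat > h.py <<'E'
import numpy as np, cv2
from rig import telemetry, get_image, env
def grab(n):
    s=telemetry.observe(); d=get_image(n)
    if "mount" in d:
        T=np.eye(4);T[:3,:3]=s["tool_rot"];T[:3,3]=s["position"];M=T@np.array(d["mount"])
        d["eye"],d["attitude"]=M[:3,3],M[:3,:3]
    return d
def save(d,f): cv2.imwrite(f,d["frame"][:,:,::-1])
def cloud(d):
    f=240/np.tan(np.radians(d["vertical_fov"])/2); z=d["z_map"]
    v,u=np.mgrid[:480,:640]
    p=np.stack([(u-d["cx"])/f*z,-(v-d["cy"])/f*z,-z],-1)
    w=p@np.array(d["attitude"]).T+np.array(d["eye"]); w[z==0]=np.nan
    return w
E
python3 - <<'E'
from h import *
for n in("top","side"):
    d=grab(n);save(d,f"pics/{n}0.png");np.save(f"{n}.npy",cloud(d))
    print({k:d[k] for k in d if k not in("frame","z_map")})
print(telemetry.observe(),env.pinch_z)
E
```

```text
{'vertical_fov': 42.449494860595294, 'cx': 325.01922988939793, 'cy': 241.1268951224274, 'eye': array([0.42167994, 0.0524127 , 1.42908305]), 'attitude': array([[ 0.00118004,  0.99059447, -0.13682546],
       [-0.99999358,  0.00163193,  0.00319055],
       [ 0.00338383,  0.13682081,  0.99059003]])}
{'vertical_fov': 48.93069846360097, 'cx': 319.16931414186917, 'cy': 234.50717367725204, 'eye': array([ 0.2554784 , -0.7846149 ,  0.69434846]), 'attitude': array([[ 0.92848558,  0.21085789, -0.3057016 ],
       [-0.37114741,  0.49847064, -0.78343897],
       [-0.01281102,  0.84087215,  0.54108216]])}
{'time_s': 0.1, 'q': array([ 5.45855620e+01,  2.18378396e+01,  7.43792122e+01, -2.73280883e-04,
        8.38570307e+01, -1.23353868e+01]), 'qvel': array([ 0.0339616 , -0.04411668, -0.15295681, -0.02954446, -0.08774864,
        0.01497363]), 'joint_efforts': array([ 3.90916641e-03, -4.49217510e+01, -2.31660104e+01, -1.49932562e-04,
        3.60910431e-03,  3.56184138e-06]), 'position': array([0.21544838, 0.50576718, 0.23077392]), 'tool_rot': array([[-9.19964985e-01,  3.91999836e-01, -7.45401124e-04],
       [ 3.92000450e-01,  9.19964418e-01, -1.05650528e-03],
       [ 2.71592613e-04, -1.26414544e-03, -9.99999164e-01]]), 'ft_force': array([-0.77652026,  0.21496276, -0.08713099]), 'wrist_torque': array([0.01994671, 0.01518081, 0.05534566]), 'gripper_force': 0.0, 'grip_width': 0.08516033700148362} 0.0187
```

View pics/top0.png

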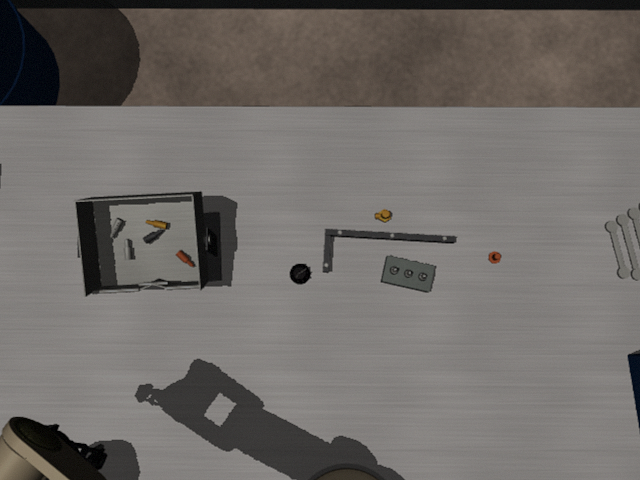

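The top view shows the L-stop with its corner at about (333,238) and its rail running to (456,239). The rack is at (408,273), turned slightly. The knob is at (300,273), the fitting at (384,215), the banjo at (494,257) and the bin at the left.

```bash
cat >> h.py <<'E'
def rect(pts):
    (c,wh,a)=cv2.minAreaRect((pts[:,:2]*1000).astype(np.float32)); return np.array(cv2.boxPoints((c,wh,a))).round(1).tolist(),np.round(c,1),np.round(wh,1),round(a,2)
E
python3 - <<'E'
from h import *
for n in("top","side"):
    w=np.load(n+".npy"); z=w[...,2]
    if n=="top":
        m=np.zeros(z.shape,bool);m[222:300,315:465]=1
        print("counter",np.nanmedian(z[300:330,400:460]))
        r=m.copy();r[:246]=0;r[:,:370]=0
        rk=w[r&(z>.026)&(z<.04)];print("rack",len(rk),np.median(rk[:,2]),rect(rk))
        s=m&~r&(z>.015)&(z<.035)
        a=s.copy();a[:, :340]=0
        b=s.copy();b[:246]=0;
        for k in(a,b): print("bar",k.sum(),np.nanmedian(z[k]),rect(w[k]))
        for nm,(u,v) in dict(knob=(300,273),fit=(384,215),banjo=(494,257)).items(): print(nm,w[v,u].round(4))
        print(w[250,200:215].round(3)[:, :].tolist()[::4])
d=grab("top");i=d["frame"][190:310,270:510][:,:,::-1]
cv2.imwrite("pics/crop.png",cv2.resize(i,None,fx=3.3,fy=3.3,interpolation=cv2.INTER_CUBIC))
E
```

```text
counter 0.0008547736856949761
rack 1180 0.03300025152127972 ([[498.70001220703125, -187.89999389648438], [557.7000122070312, -201.5], [582.5999755859375, -93.80000305175781], [523.5999755859375, -80.0999984741211]], array([ 540.7, -140.8]), array([110.6,  60.6]), 77.0)
bar 770 0.025351470036051205 ([[612.4000244140625, -251.5], [628.2000122070312, -252.39999389648438], [643.4000244140625, 13.300000190734863], [627.5999755859375, 14.199999809265137]], array([ 627.9, -119.1]), array([266.2,  15.8]), 86.74)
bar 164 0.025752960641710176 ([[544.5, 38.900001525878906], [604.0999755859375, 35.599998474121094], [604.7999877929688, 49.5], [545.2999877929688, 52.70000076293945]], array([574.7,  44.2]), array([13.9, 59.6]), 86.88)
knob [0.5426 0.1049 0.0207]
fit [ 0.6755 -0.0875  0.0317]
banjo [ 0.5794 -0.3382  0.0269]
[[0.582, 0.313, 0.129], [0.587, 0.312, 0.09], [0.582, 0.296, 0.127], [0.588, 0.297, 0.077]]
```

View pics/crop.png

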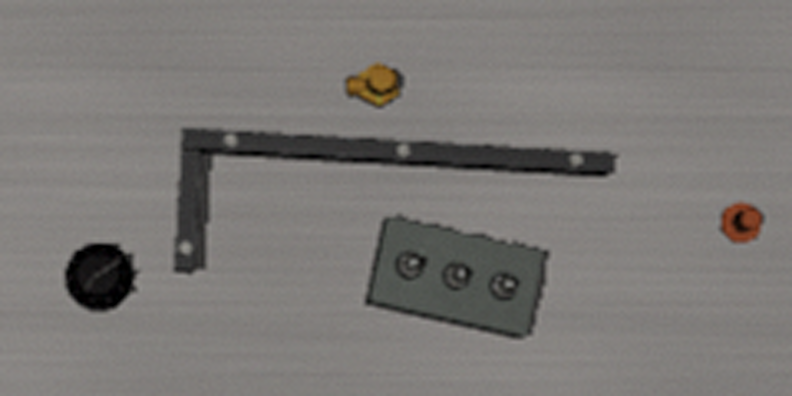

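View pics/side0.png

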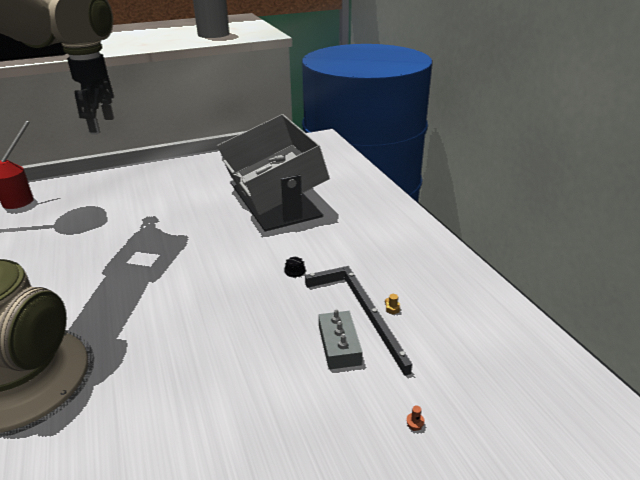

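The side view agrees with the top view: the nozzles stand upright, the near side of the rack is free, and the bin is far left. In numbers:

| Item | World position (mm) | Yaw (deg) |
|---|---|---|
| Stop corner | (629.6, 34.0) | -3.3 |
| Rack centre | (540.7, -140.8) | -13 |

The measured sizes of 110.6 x 60.6 and the 33 mm height match those given. The plan is to push the near side square with the open fingers, then push the right end to the end stop, then seat the rack on the rail.

Request:
apply_moves --pt "0 0 0 0 0 -9.9 1" --pt "0 0 0 0 0 -9.9 1" --pt "-25 -52 0 0 0 0 1" --pt "-25 -52 0 0 0 0 1" --pt "-25 -52 0 0 0 0 1" --pt "-25 -52 0 0 0 0 1" --pt "-25 -52 0 0 0 0 1" --pt "-25 -52 0 0 0 0 1" --pt "-25 -52 0 0 0 0 1" --pt "-25 -52 0 0 0 0 1" --pt "-25 -52 0 0 0 0 1" --pt "-25 -52 0 0 0 0 1"

```text
time_s: 1.65
position: [0.4358, -0.0294, 0.2313]
tool_rot: [[-0.998, 0.058, 0.0], [0.058, 0.998, 0.0], [-0.0, 0.0, -1.0]]
ft_force: [0.6, 1.4, 0.3]
grip_width: 0.0855
gripper_force: 0.0
```

```bash
cat >> h.py <<'E'
C=np.array([629.6,34.0]);YW=np.radians(-3.27);XS=np.array([np.cos(YW),np.sin(YW)]);YS=np.array([-XS[1],XS[0]])
def st(p): r=np.asarray(p)[...,:2]-C; return np.stack([r@XS,r@YS],-1)
def tool():
    s=telemetry.observe(); p=s["position"]*1000; R=s["tool_rot"]
    print("t",round(s["time_s"],2),"tcp_s",st(p).round(1),"z",p[2].round(1),"ytool ang rel stop",(np.degrees(np.arctan2(R[1,1],R[0,1])-YW)).round(2),"F",s["ft_force"].round(1),"w",round(s["grip_width"],4), "tilt",R[:2,2].round(3))
E
python3 -c "
from h import *
tool()"
```

```text
t 1.65 tcp_s [-189.9  -74.4] z 231.3 ytool ang rel stop 89.97 F [0.6 1.4 0.3] w 0.0855 tilt [0. 0.]
```

Request:
apply_moves --pt "-15 -50 0 0 0 0 1" --pt "-15 -50 0 0 0 0 1" --pt "0 0 50 0 0 0 1" --pt "0 0 50 0 0 0 1" --pt "0 0 50 0 0 0 1" --pt "0 0 35 0 0 0 1" --pt "0 0 25 0 0 0 1" --pt "0 0 8 0 0 0 1" --pt "0 0 5 0 0 0 1" --pt "0 0 2 0 0 0 1" --pt "0 0 0 0 0 0 1"

```text
time_s: 3.02
position: [0.4599, -0.1292, 0.0069]
tool_rot: [[-0.998, 0.057, 0.001], [0.057, 0.998, -0.001], [-0.001, -0.0, -1.0]]
ft_force: [0.8, 0.5, -0.3]
grip_width: 0.0852
gripper_force: 0.0
```

```bash
python3 - <<'E'
from h import *
tool(); d=grab("side"); i=d["frame"][240:420,220:460][:,:,::-1]
cv2.imwrite("pics/side1.png",cv2.resize(i,None,fx=3.3,fy=3.3,interpolation=cv2.INTER_CUBIC))
E
```

```text
t 3.02 tcp_s [-160.1 -172.6] z 6.9 ytool ang rel stop 89.99 F [ 0.8  0.5 -0.3] w 0.0852 tilt [ 0.001 -0.001]
```

View pics/side1.png

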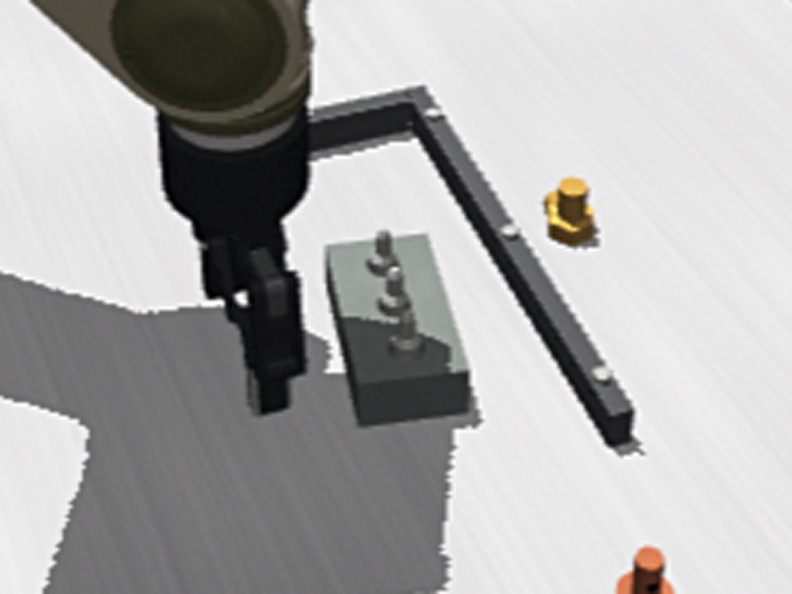

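The fingers are down short of the rack's near side, tip at about (268,410) in the crop. The rack, with its nozzles upright, spans (325-470, 235-425). I'll lower a little and push slowly.

Request:
apply_moves --pt "-10 0 3 0 0 0 1" --pt "-10 0 0 0 0 0 1" --pt "-4 0 0 0 0 0 1" --pt "-4 0 0 0 0 0 1" --pt "-4 0 0 0 0 0 1" --pt "-4 0 0 0 0 0 1" --pt "-4 0 0 0 0 0 1" --pt "-4 0 0 0 0 0 1" --pt "-4 0 0 0 0 0 1" --pt "-4 0 0 0 0 0 1" --pt "-4 0 0 0 0 0 1" --pt "-4 0 0 0 0 0 1"

```text
time_s: 4.58
position: [0.5179, -0.132, 0.0032]
tool_rot: [[-0.998, 0.057, -0.004], [0.057, 0.998, 0.001], [0.004, 0.001, -1.0]]
ft_force: [-9.2, -0.5, 6.6]
grip_width: 0.085
gripper_force: 4.6
```

```bash
cat >> h.py <<'E'
def rack():
    # rack pose in stop frame from top view depth + colour-free height band
    d=grab("top"); w=cloud(d); p=w.reshape(-1,3)*1000; s=st(p)
    m=(p[:,2]>29)&(p[:,2]<37)&(abs(s[:,0]+60)<75)&(abs(s[:,1]+130)<140)&(s[:,0]<-1)
    k=s[m]; img=d["frame"].reshape(-1,3)[m].astype(int)
    print("n",len(k),"x",np.percentile(k[:,0],[0,1,99,100]).round(1),"y",np.percentile(k[:,1],[0,1,99,100]).round(1)); print(rect(k/1000))
    return d
E
python3 - <<'E'
from h import *
tool(); d=rack(); i=d["frame"][190:310,270:510][:,:,::-1]
cv2.imwrite("pics/top1.png",cv2.resize(i,None,fx=3.3,fy=3.3,interpolation=cv2.INTER_CUBIC))
E
```

```text
t 4.58 tcp_s [-102.  -172.2] z 3.2 ytool ang rel stop 90.01 F [-9.2 -0.5  6.6] w 0.085 tilt [-0.004  0.001]
n 96 x [-83.1 -81.3  -7.6  -3. ] y [-136.  -135.9    9.8    9.9]
([[-108.5999984741211, -119.80000305175781], [-34.70000076293945, -136.39999389648438], [-2.5, 7.099999904632568], [-76.4000015258789, 23.700000762939453]], array([-55.5, -56.4]), array([147.1,  75.8]), 77.35)
```

View pics/top1.png

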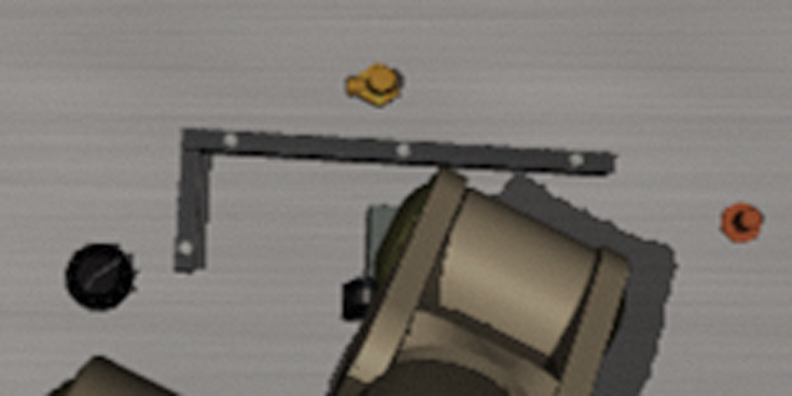

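The arm hides most of the rack, but its left end at about (380,250) now runs parallel to the end stop. The upward force of 6.6 N is odd, so I'll back off a little, raise, and check from the side.

Request:
apply_moves --pt "4 0 -1 0 0 0 1" --pt "6 0 -2 0 0 0 1" --pt "0 0 0 0 0 0 1"

```text
time_s: 5.0
position: [0.5093, -0.1319, 0.0066]
tool_rot: [[-0.998, 0.057, 0.0], [0.057, 0.998, -0.0], [-0.0, -0.0, -1.0]]
ft_force: [-0.1, -0.7, -0.3]
grip_width: 0.0856
gripper_force: 0.0
```

```bash
cat >> h.py <<'E'
def rackside():
    d=grab("side"); w=cloud(d); p=w.reshape(-1,3)*1000; s=st(p)
    m=(p[:,2]>30)&(p[:,2]<36)&(abs(s[:,0]+60)<75)&(s[:,1]<-2)&(s[:,1]>-260)&(s[:,0]<-1)
    k=s[m]; print(len(k),rect(k/1000)); return d
E
python3 - <<'E'
from h import *
tool(); d=rackside(); i=d["frame"][240:420,220:460][:,:,::-1]
cv2.imwrite("pics/side2.png",cv2.resize(i,None,fx=3.3,fy=3.3,interpolation=cv2.INTER_CUBIC))
E
```

```text
t 5.0 tcp_s [-110.6 -172.5] z 6.6 ytool ang rel stop 89.98 F [-0.1 -0.7 -0.3] w 0.0856 tilt [ 0. -0.]
850 ([[-122.0, -118.0999984741211], [-121.5999984741211, -231.6999969482422], [-29.200000762939453, -231.39999389648438], [-29.700000762939453, -117.69999694824219]], array([ -75.6, -174.7]), array([ 92.4, 113.7]), 0.23)
```

View pics/side2.png

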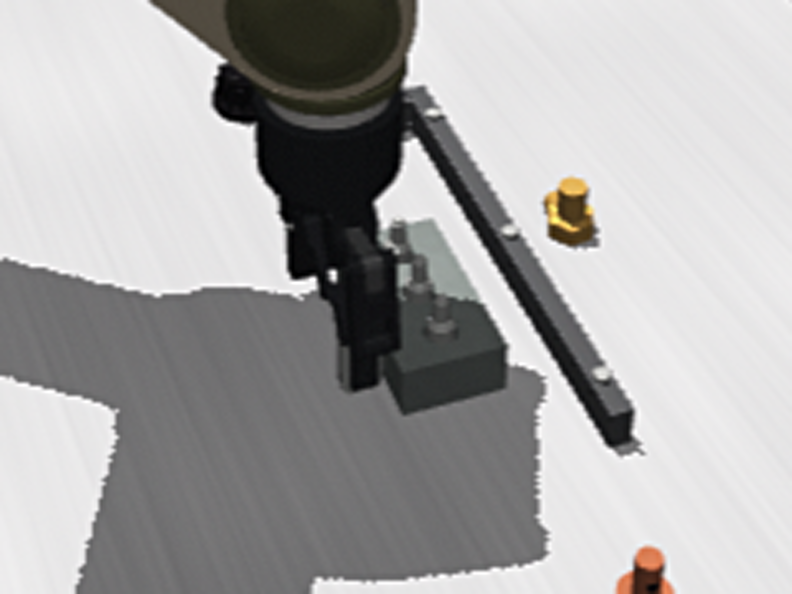

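The rack is aligned with the stop, the nozzles are upright, and the gap to the rail is about 29 mm (far edge about (505,350) in the crop). I'll push it another 26 mm or so.

Request:
apply_moves --pt "-5 0 0 0 0 0 1" --pt "-4 0 0 0 0 0 1" --pt "-3 0 0 0 0 0 1" --pt "-3 0 0 0 0 0 1" --pt "-3 0 0 0 0 0 1" --pt "-3 0 0 0 0 0 1" --pt "-3 0 0 0 0 0 1" --pt "-3 0 0 0 0 0 1" --pt "-3 0 0 0 0 0 1" --pt "-3 0 0 0 0 0 1" --pt "-2 0 0 0 0 0 1" --pt "0 0 0 0 0 0 1"

```text
time_s: 6.55
position: [0.543, -0.1333, 0.0062]
tool_rot: [[-0.998, 0.057, -0.004], [0.057, 0.998, 0.001], [0.004, 0.001, -1.0]]
ft_force: [-9.1, 0.8, 7.3]
grip_width: 0.0853
gripper_force: 4.4
```

Request:
apply_moves --pt "5 0 0 0 0 0 1" --pt "25 0 0 0 0 0 1" --pt "10 0 -40 0 0 0 1" --pt "0 0 -60 0 0 0 0.3" --pt "0 -45 0 0 0 0 0.3" --pt "0 -45 0 0 0 0 0.3"

```text
time_s: 7.3
position: [0.4998, -0.2225, 0.1072]
tool_rot: [[-0.998, 0.056, 0.002], [0.056, 0.998, -0.001], [-0.002, -0.001, -1.0]]
ft_force: [0.5, -1.0, 0.0]
grip_width: 0.032
gripper_force: 0.0
```

```bash
python3 - <<'E'
from h import *
tool(); print(telemetry.observe()["q"].round(1)); rackside(); rack()
E
```

```text
t 7.3 tcp_s [-114.9 -263.5] z 107.2 ytool ang rel stop 90.06 F [ 0.5 -1.   0. ] w 0.032 tilt [ 0.002 -0.001]
[ -36.4   28.4   85.7    0.    65.7 -123.2]
751 ([[-66.80000305175781, -230.8000030517578], [-6.0, -231.39999389648438], [-4.900000095367432, -117.0], [-65.69999694824219, -116.4000015258789]], array([ -35.8, -173.9]), array([114.4,  60.8]), 89.43)
n 968 x [-83.9 -67.9  -8.5  -3. ] y [-228.6 -227.5    5.     9.8]
([[-83.9000015258789, 9.100000381469727], [-77.5999984741211, -229.0], [3.0, -226.89999389648438], [-3.299999952316284, 11.199999809265137]], array([ -40.4, -108.9]), array([ 80.6, 238.2]), 1.52)
```

Rack centre is now at about (-36, -174) in the stop frame and parallel to it. Next I rotate the tool 90° and come down beyond the right end.

Request:
apply_moves --pt "0 0 0 0 0 10 0.3" --pt "0 0 0 0 0 10 0.3" --pt "0 0 0 0 0 10 0.3" --pt "0 0 0 0 0 10 0.3" --pt "0 0 0 0 0 10 0.3" --pt "0 0 0 0 0 10 0.3" --pt "0 0 0 0 0 10 0.3" --pt "0 0 0 0 0 10 0.3" --pt "0 0 0 0 0 10 0.3" --pt "0 39 0 0 0 0 0.3" --pt "0 39 0 0 0 0 0.3" --pt "0 0 0 0 0 0 0.3"

```text
time_s: 8.9
position: [0.5791, -0.2251, 0.1057]
tool_rot: [[0.056, 0.998, 0.001], [0.998, -0.056, -0.0], [0.0, 0.001, -1.0]]
ft_force: [-0.1, 0.9, 0.5]
grip_width: 0.0257
gripper_force: 0.0
```

```bash
python3 - <<'E'
from h import *
tool(); print(telemetry.observe()["q"].round(1)); rackside()
E
```

```text
t 8.9 tcp_s [ -35.7 -261.6] z 105.7 ytool ang rel stop 0.09 F [-0.1  0.9  0.5] w 0.0257 tilt [ 0.001 -0.   ]
[-32.2  35.   73.    0.   71.9 -29. ]
897 ([[-66.80000305175781, -116.30000305175781], [-66.5, -230.60000610351562], [-5.699999809265137, -230.39999389648438], [-6.0, -116.0999984741211]], array([ -36.2, -173.3]), array([ 60.8, 114.3]), 0.18)
```

Request:
apply_moves --pt "0 0 45 0 0 0 0.3" --pt "0 0 35 0 0 0 0.3" --pt "0 0 12 0 0 0 0.3" --pt "0 0 5 0 0 0 0.3" --pt "12 0 0 0 0 0 0.3" --pt "4 0 0 0 0 0 0.3" --pt "4 0 0 0 0 0 0.3" --pt "4 0 0 0 0 0 0.3" --pt "5 0 0 0 0 0 0.3" --pt "5 0 0 0 0 0 0.3" --pt "5 0 0 0 0 0 0.3" --pt "5 0 0 0 0 0 0.3"

```text
time_s: 10.45
position: [0.5802, -0.1829, 0.0097]
tool_rot: [[0.057, 0.998, 0.001], [0.998, -0.057, -0.002], [-0.002, 0.001, -1.0]]
ft_force: [0.4, -5.1, 0.7]
grip_width: 0.0256
gripper_force: 2.7
```

```bash
python3 - <<'E'
from h import *
tool(); d=rackside(); i=d["frame"][240:420,220:460][:,:,::-1]
cv2.imwrite("pics/side3.png",cv2.resize(i,None,fx=3.3,fy=3.3,interpolation=cv2.INTER_CUBIC))
E
```

```text
t 10.45 tcp_s [ -37.  -219.3] z 9.7 ytool ang rel stop -0.02 F [ 0.4 -5.1  0.7] w 0.0256 tilt [ 0.001 -0.002]
350 ([[-67.9000015258789, -99.5], [-63.0, -235.10000610351562], [-9.300000190734863, -233.1999969482422], [-14.300000190734863, -97.5]], array([ -38.6, -166.3]), array([ 53.7, 135.7]), 2.1)
```

View pics/side3.png

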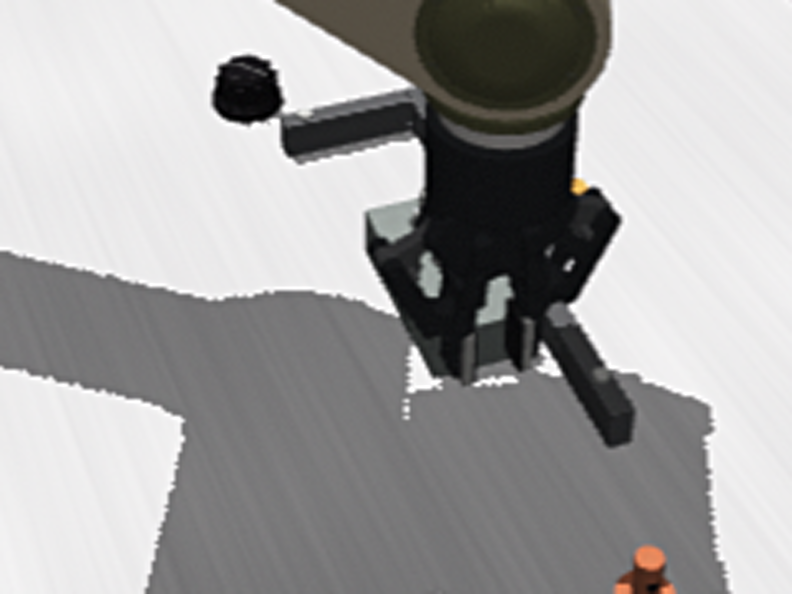

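The two fingers bear on the rack's right end (tips at about (465,380) and (525,365)). The rack is moving, with about 5 N of resistance. I'll continue.

Request:
apply_moves --pt "6 0 0 0 0 0 0.3" --pt "6 0 0 0 0 0 0.3" --pt "6 0 0 0 0 0 0.3" --pt "6 0 0 0 0 0 0.3" --pt "6 0 0 0 0 0 0.3" --pt "6 0 0 0 0 0 0.3" --pt "6 0 0 0 0 0 0.3" --pt "6 0 0 0 0 0 0.3" --pt "6 0 0 0 0 0 0.3" --pt "6 0 0 0 0 0 0.3" --pt "6 0 0 0 0 0 0.3" --pt "6 0 0 0 0 0 0.3"

```text
time_s: 12.0
position: [0.5843, -0.1109, 0.0097]
tool_rot: [[0.057, 0.998, 0.001], [0.998, -0.057, -0.002], [-0.002, 0.001, -1.0]]
ft_force: [0.3, -6.0, 1.9]
grip_width: 0.0258
gripper_force: 3.0
```

Request:
apply_moves --pt "5 0 0 0 0 0 0.3" --pt "4 0 0 0 0 0 0.3" --pt "2 0 0 0 0 0 0.3" --pt "2 0 0 0 0 0 0.3" --pt "2 0 0 0 0 0 0.3" --pt "0 0 0 0 0 0 0.3"

```text
time_s: 12.75
position: [0.5851, -0.0958, 0.0097]
tool_rot: [[0.057, 0.998, 0.001], [0.998, -0.057, -0.001], [-0.001, 0.001, -1.0]]
ft_force: [0.4, -5.4, 2.9]
grip_width: 0.026
gripper_force: 2.5
```

```bash
python3 - <<'E'
from h import *
tool(); d=rackside(); i=d["frame"][240:360,260:420][:,:,::-1]
cv2.imwrite("pics/side4.png",cv2.resize(i,None,fx=4.5,fy=4.5,interpolation=cv2.INTER_CUBIC))
E
```

```text
t 12.75 tcp_s [ -37.  -132.1] z 9.7 ytool ang rel stop -0.02 F [ 0.4 -5.4  2.9] w 0.026 tilt [ 0.001 -0.001]
274 ([[-66.0, -10.399999618530273], [-64.9000015258789, -146.1999969482422], [-9.899999618530273, -145.8000030517578], [-11.0, -10.0]], array([-37.9, -78.1]), array([ 55. , 135.8]), 0.47)
```

View pics/side4.png

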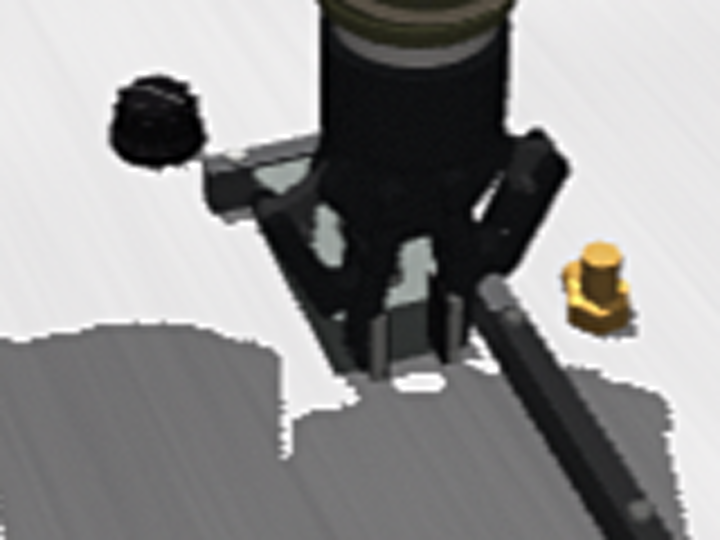

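The rack is about 10 mm short of the end stop, and the knob at (155,120) and fitting at (600,290) are untouched. I'll close in slowly.

Request:
apply_moves --pt "2 0 0 0 0 0 0.3" --pt "2 0 0 0 0 0 0.3" --pt "1.5 0 0 0 0 0 0.3" --pt "1.5 0 0 0 0 0 0.3" --pt "1 0 0 0 0 0 0.3" --pt "0 0 0 0 0 0 0.3"

```text
time_s: 13.55
position: [0.5856, -0.0879, 0.0097]
tool_rot: [[0.057, 0.998, 0.001], [0.998, -0.057, -0.001], [-0.001, 0.001, -1.0]]
ft_force: [-0.9, -6.1, 3.1]
grip_width: 0.0254
gripper_force: 2.8
```

Request:
apply_moves --pt "1 0 0 0 0 0 0.3" --pt "0 0 0 0 0 0 0.3"

```text
time_s: 13.8
position: [0.5857, -0.0869, 0.0097]
tool_rot: [[0.057, 0.998, 0.001], [0.998, -0.057, -0.001], [-0.001, 0.001, -1.0]]
ft_force: [-1.2, -6.1, 2.8]
grip_width: 0.0256
gripper_force: 2.9
```

Request:
apply_moves --pt "1 0 0 0 0 0 0.3" --pt "0 0 0 0 0 0 0.3"

```text
time_s: 14.05
position: [0.5857, -0.0859, 0.0097]
tool_rot: [[0.057, 0.998, 0.001], [0.998, -0.057, -0.001], [-0.001, 0.001, -1.0]]
ft_force: [0.2, -5.7, 1.3]
grip_width: 0.0256
gripper_force: 2.9
```

Request:
apply_moves --pt "1 0 0 0 0 0 0.3" --pt "0 0 0 0 0 0 0.3"

```text
time_s: 14.3
position: [0.5858, -0.0849, 0.0097]
tool_rot: [[0.057, 0.998, 0.001], [0.998, -0.057, -0.001], [-0.001, 0.001, -1.0]]
ft_force: [-0.0, -5.1, 3.3]
grip_width: 0.0255
gripper_force: 2.9
```

Request:
apply_moves --pt "1 0 0 0 0 0 0.3" --pt "0 0 0 0 0 0 0.3"

```text
time_s: 14.55
position: [0.5858, -0.0839, 0.0097]
tool_rot: [[0.057, 0.998, 0.001], [0.998, -0.057, -0.001], [-0.001, 0.001, -1.0]]
ft_force: [-0.3, -6.3, 2.5]
grip_width: 0.0254
gripper_force: 2.9
```

```bash
python3 - <<'E'
from h import *
tool(); rackside()
E
```

```text
t 14.55 tcp_s [ -37.  -120.2] z 9.7 ytool ang rel stop -0.02 F [-0.3 -6.3  2.5] w 0.0254 tilt [ 0.001 -0.001]
262 ([[-65.80000305175781, -133.8000030517578], [-10.300000190734863, -134.10000610351562], [-9.600000381469727, -2.299999952316284], [-65.0999984741211, -2.0]], array([-37.7, -68.1]), array([131.8,  55.6]), 89.71)
```

Request:
apply_moves --pt "1 0 0 0 0 0 0.3" --pt "0 0 0 0 0 0 0.3"

```text
time_s: 14.85
position: [0.5859, -0.0834, 0.0097]
tool_rot: [[0.057, 0.998, 0.001], [0.998, -0.057, -0.002], [-0.002, 0.001, -1.0]]
ft_force: [-0.4, -9.1, 2.5]
grip_width: 0.0258
gripper_force: 4.3
```

Request:
apply_moves --pt "1 0 0 0 0 0 0.3" --pt "0 0 0 0 0 0 0.3"

```text
time_s: 15.1
position: [0.586, -0.0834, 0.0097]
tool_rot: [[0.057, 0.998, 0.001], [0.998, -0.057, -0.004], [-0.004, 0.001, -1.0]]
ft_force: [-1.7, -12.5, 1.6]
grip_width: 0.0256
gripper_force: 6.7
```

Request:
apply_moves --pt "0.7 0 0 0 0 0 0.3" --pt "0 0 0 0 0 0 0.3"

```text
time_s: 15.35
position: [0.586, -0.0834, 0.0097]
tool_rot: [[0.057, 0.998, 0.001], [0.998, -0.057, -0.005], [-0.005, 0.001, -1.0]]
ft_force: [-1.8, -17.2, 0.6]
grip_width: 0.0261
gripper_force: 8.5
```

The force rose to 17 N with no movement, so the rack is home on the end stop. I'll retreat, turn back, and go round to the near side.

Request:
apply_moves --pt "-5 0 0 0 0 0 0.3" --pt "-25 0 0 0 0 0 0.3" --pt "0 0 -50 0 0 0 0.3" --pt "0 0 -50 0 0 -10 0.6" --pt "0 0 0 0 0 -10 0.6" --pt "0 0 0 0 0 -10 0.6" --pt "0 0 0 0 0 -10 0.6" --pt "0 0 0 0 0 -10 0.6" --pt "0 0 0 0 0 -10 0.6" --pt "0 0 0 0 0 -10 0.6" --pt "0 0 0 0 0 -10 0.6" --pt "0 0 0 0 0 -10 0.6"

```text
time_s: 16.85
position: [0.5837, -0.1098, 0.109]
tool_rot: [[-0.999, 0.051, -0.001], [0.051, 0.999, 0.001], [0.001, 0.001, -1.0]]
ft_force: [0.6, -0.1, -0.0]
grip_width: 0.0513
gripper_force: 0.0
```

Request:
apply_moves --pt "40 0 0 0 0 0 0.6" --pt "35 40 0 0 0 0 0.6" --pt "0 45 0 0 0 0 0.6" --pt "0 0 0 0 0 0 0.6"

```text
time_s: 17.35
position: [0.5132, -0.0185, 0.1094]
tool_rot: [[-0.999, 0.054, -0.001], [0.054, 0.999, 0.001], [0.001, 0.001, -1.0]]
ft_force: [-0.1, -1.0, 0.2]
grip_width: 0.051
gripper_force: 0.0
```

```bash
python3 - <<'E'
from h import *
tool(); d=rackside()
E
```

```text
t 17.35 tcp_s [-113.2  -59.1] z 109.4 ytool ang rel stop 90.18 F [-0.1 -1.   0.2] w 0.051 tilt [-0.001  0.001]
832 ([[-66.5999984741211, -2.299999952316284], [-66.0, -112.19999694824219], [-4.5, -111.9000015258789], [-5.099999904632568, -1.899999976158142]], array([-35.5, -57.1]), array([ 61.5, 109.9]), 0.3)
```

Request:
apply_moves --pt "0 -3 45 0 0 0.2 0.6" --pt "0 0 35 0 0 0 0.6" --pt "0 0 15 0 0 0 0.6" --pt "0 0 6 0 0 0 0.6" --pt "-12 0 0 0 0 0 0.6" --pt "-10 0 0 0 0 0 0.6" --pt "-4 0 0 0 0 0 0.6" --pt "-3 0 0 0 0 0 0.6" --pt "-3 0 0 0 0 0 0.6" --pt "-2 0 0 0 0 0 0.6" --pt "-2 0 0 0 0 0 0.6" --pt "-1 0 0 0 0 0 0.6"

```text
time_s: 18.9
position: [0.5495, -0.0264, 0.0082]
tool_rot: [[-0.998, 0.06, -0.003], [0.06, 0.998, 0.0], [0.003, 0.0, -1.0]]
ft_force: [-8.6, -0.8, 6.4]
grip_width: 0.0516
gripper_force: 4.1
```

Request:
apply_moves --pt "-1 0 0 0 0 0 0.6" --pt "-1 0 0 0 0 0 0.6" --pt "0 0 0 0 0 0 0.6"

```text
time_s: 19.27
position: [0.5495, -0.0263, 0.0082]
tool_rot: [[-0.998, 0.06, -0.008], [0.06, 0.998, 0.001], [0.008, 0.0, -1.0]]
ft_force: [-14.9, -1.4, 9.7]
grip_width: 0.0513
gripper_force: 7.2
```

```bash
python3 -c "
from h import *
tool()"
```

```text
t 19.27 tcp_s [-76.6 -64.8] z 8.2 ytool ang rel stop 89.86 F [-14.9  -1.4   9.7] w 0.0513 tilt [-0.008  0.001]
```

Request:
apply_moves --pt "-1 0 0 0 0 0 0.6" --pt "-1 0 0 0 0 0 0.6" --pt "0 0 0 0 0 0 0.6"

```text
time_s: 19.65
position: [0.5524, -0.0265, 0.0082]
tool_rot: [[-0.998, 0.06, -0.005], [0.06, 0.998, 0.001], [0.005, 0.0, -1.0]]
ft_force: [-9.1, -0.8, 5.6]
grip_width: 0.0517
gripper_force: 5.0
```

```bash
python3 - <<'E'
from h import *
tool()
d=grab("side"); w=cloud(d)*1000; s=st(w); z=w[...,2]
# x-profile of heights across rack/rail at several y
for y in(-20,-55,-100,-110):
    m=(abs(s[...,1]-y)<5)&(s[...,0]>-80)&(s[...,0]<25)
    o=np.argsort(s[m][:,0]); print(y,[(round(float(a),0),round(float(b))) for a,b in zip(s[m][o,0],z[m][o])][::2])
E
```

```text
t 19.65 tcp_s [-73.6 -64.8] z 8.2 ytool ang rel stop 89.82 F [-9.1 -0.8  5.6] w 0.0517 tilt [-0.005  0.001]
-20 [(-80.0, 318), (-80.0, 1), (-80.0, 312), (-80.0, 320), (-79.0, 306), (-79.0, 325), (-79.0, 334), (-79.0, 0), (-79.0, 311), (-79.0, 318), (-78.0, 320), (-78.0, 328), (-78.0, 322), (-78.0, 306), (-78.0, 323), (-77.0, 317), (-77.0, 332), (-77.0, 311), (-77.0, 328), (-77.0, 314), (-77.0, 305), (-76.0, 312), (-76.0, 306), (-75.0, 313), (-75.0, 328), (-75.0, 320), (-75.0, 324), (-75.0, 325), (-74.0, 314), (-74.0, 312), (-74.0, 319), (-74.0, 307), (-73.0, 326), (-73.0, 324), (-73.0, 329), (-72.0, 311), (-72.0, 316), (-72.0, 314), (-71.0, 327), (-71.0, 308), (-71.0, 321), (-71.0, 315), (-70.0, 309), (-70.0, 320), (-70.0, 306), (-70.0, 327), (-69.0, 326), (-69.0, 307), (-69.0, 316), (-68.0, 312), (-68.0, 318), (-68.0, 314), (-68.0, 325), (-67.0, 312), (-67.0, 324), (-66.0, 310), (-66.0, 321), (-66.0, 319), (-65.0, 324), (-65.0, 310), (-65.0, 313), (-64.0, 311), (-64.0, 324), (-63.0, 318), (-63.0, 311), (-63.0, 315), (-61.0, 310), (-61.0, 307), (-61.0, 320), (-61.0, 313), (-61.0, 320
[... 10230 characters left out ...]
), (-12.0, 14), (-12.0, 25), (-12.0, 18), (-11.0, 3), (-11.0, 19), (-11.0, 21), (-11.0, 4), (-10.0, 12), (-10.0, 33), (-10.0, -1), (-10.0, 18), (-10.0, 0), (-9.0, 14), (-9.0, 4), (-9.0, 2), (-9.0, 6), (-8.0, 11), (-8.0, 1), (-8.0, 20), (-8.0, 24), (-7.0, 26), (-7.0, 31), (-7.0, 0), (-6.0, 28), (-6.0, 31), (-6.0, 20), (-5.0, 14), (-5.0, 4), (-5.0, 20), (-5.0, 32), (-4.0, 7), (-4.0, 29), (-4.0, 0), (-3.0, 33), (-3.0, 18), (-3.0, 5), (-3.0, 2), (-2.0, -2), (-2.0, -1), (-0.0, 0), (1.0, 22), (1.0, 17), (2.0, 10), (2.0, 8), (2.0, 19), (2.0, 0), (2.0, 4), (2.0, 15), (2.0, 21), (3.0, 11), (3.0, 5), (4.0, 25), (4.0, 23), (4.0, 25), (7.0, 26), (9.0, 25), (10.0, 25), (10.0, 25), (13.0, 24), (15.0, 25)]
```

The resistance was stiction, and the rack then slid 3 mm. By depth, about 4 mm of gap remains, so I'll continue until it is firmly blocked.

Request:
apply_moves --pt "-1 0 0 0 0 0 0.6" --pt "-1 0 0 0 0 0 0.6" --pt "0 0 0 0 0 0 0.6"

```text
time_s: 20.08
position: [0.5542, -0.0266, 0.0082]
tool_rot: [[-0.998, 0.06, -0.006], [0.06, 0.998, 0.001], [0.006, 0.0, -1.0]]
ft_force: [-11.0, -1.5, 6.8]
grip_width: 0.0511
gripper_force: 5.4
```

Request:
apply_moves --pt "-1 0 0 0 0 0 0.6" --pt "-1 0 0 0 0 0 0.6" --pt "0 0 0 0 0 0 0.6"

```text
time_s: 20.45
position: [0.5563, -0.0267, 0.0082]
tool_rot: [[-0.998, 0.06, -0.006], [0.06, 0.998, 0.001], [0.006, 0.0, -1.0]]
ft_force: [-11.5, -1.3, 7.7]
grip_width: 0.0513
gripper_force: 5.4
```

Request:
apply_moves --pt "-1 0 0 0 0 0 0.6" --pt "-1 0 0 0 0 0 0.6" --pt "0 0 0 0 0 0 0.6"

```text
time_s: 20.82
position: [0.557, -0.0267, 0.0082]
tool_rot: [[-0.998, 0.06, -0.009], [0.06, 0.998, 0.001], [0.009, 0.0, -1.0]]
ft_force: [-16.8, -1.7, 11.0]
grip_width: 0.0514
gripper_force: 8.3
```

Request:
apply_moves --pt "-1 0 0 0 0 0 0.6" --pt "-1 0 0 0 0 0 0.6" --pt "0 0 0 0 0 0 0.6"

```text
time_s: 21.2
position: [0.557, -0.0267, 0.0082]
tool_rot: [[-0.998, 0.06, -0.014], [0.06, 0.998, 0.001], [0.014, 0.0, -1.0]]
ft_force: [-26.4, -1.7, 18.7]
grip_width: 0.051
gripper_force: 12.8
```

Request:
apply_moves --pt "-1 0 0 0 0 0 0.6" --pt "0 0 0 0 0 0 0.6"

```text
time_s: 21.45
position: [0.557, -0.0267, 0.0082]
tool_rot: [[-0.998, 0.059, -0.016], [0.059, 0.998, 0.001], [0.016, 0.0, -1.0]]
ft_force: [-29.9, -3.5, 21.7]
grip_width: 0.0511
gripper_force: 15.1
```

```bash
python3 -c "
from h import *
tool()"
```

```text
t 21.45 tcp_s [-69.  -64.7] z 8.2 ytool ang rel stop 89.86 F [-29.9  -3.5  21.7] w 0.0511 tilt [-0.016  0.001]
```

It is firmly blocked at 30 N with no motion, so it is on the rail. I'll back off, rise and check.

Request:
apply_moves --pt "3 0 0 0 0 0 0.6" --pt "4 0 0 0 0 0 0.6" --pt "30 0 0 0 0 0 0.6" --pt "20 0 -50 0 0 0 0.4" --pt "0 -60 -50 0 0 0 0.3" --pt "0 -60 0 0 0 0 0.3" --pt "20 -40 0 0 0 0 0.3" --pt "20 -20 0 0 0 0 0.3" --pt "0 0 0 0 0 0 0.3"

```text
time_s: 22.58
position: [0.4561, -0.1903, 0.0984]
tool_rot: [[-0.998, 0.063, 0.0], [0.063, 0.998, -0.0], [-0.0, -0.0, -1.0]]
ft_force: [1.3, -0.2, 0.7]
grip_width: 0.0257
gripper_force: 0.0
```

```bash
python3 - <<'E'
from h import *
tool()
a=grab("side"); b=grab("top")
ia=a["frame"][245:345,280:410]; ib=b["frame"][215:295,290:420]
f=lambda i,s:cv2.resize(i[:,:,::-1],None,fx=s,fy=s,interpolation=cv2.INTER_CUBIC)
A=cv2.resize(f(ia,1),(400,308),interpolation=cv2.INTER_CUBIC);B=cv2.resize(f(ib,1),(400,246),interpolation=cv2.INTER_CUBIC)
A=cv2.resize(A,(760,585)) if 0 else A
cv2.imwrite("pics/chk.png",np.hstack([A,cv2.copyMakeBorder(B,0,62,0,0,cv2.BORDER_CONSTANT)]))
for n,d in(("side",a),("top",b)):
    w=cloud(d)*1000; s=st(w).reshape(-1,2); z=w[...,2].ravel()
    m=(z>29.5)&(z<36)&(s[:,0]>-90)&(s[:,0]<6)&(s[:,1]>-125)&(s[:,1]<6); print(n,m.sum(),rect(s[m]/1000))
    for lo,hi in((-100,-80),(-30,-10)):
        k=m&(s[:,1]>lo)&(s[:,1]<hi); print(" x range",np.percentile(s[k,0],[2,98]).round(1))
    for lo,hi in((-55,-45),(-15,-5)):
        k=m&(s[:,0]>lo)&(s[:,0]<hi); print(" y range",np.percentile(s[k,1],[2,98]).round(1))
E
```

```text
t 22.57 tcp_s [-160.5 -233.8] z 98.4 ytool ang rel stop 89.63 F [ 1.3 -0.2  0.7] w 0.0257 tilt [ 0. -0.]
side 845 ([[-58.900001525878906, -113.5999984741211], [2.0, -114.19999694824219], [3.0, 0.5], [-57.900001525878906, 1.100000023841858]], array([-28. , -56.5]), array([114.7,  60.9]), 89.51)
 x range [-58.    0.6]
 x range [-55.4   1.2]
 y range [-110.5  -15.3]
 y range [-109.7   -3. ]
top 874 ([[-83.4000015258789, -122.0], [3.799999952316284, -123.4000015258789], [5.800000190734863, 4.300000190734863], [-81.30000305175781, 5.699999809265137]], array([-38.8, -58.9]), array([127.7,  87.1]), 89.07)
 x range [-59.8   0.2]
 x range [-59.6   3.2]
 y range [-107.3   -0.5]
 y range [-107.5   -2.5]
```

View pics/chk.png

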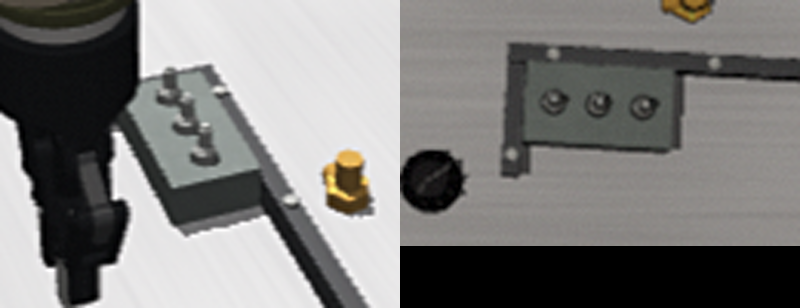

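The rack sits in the corner in both views with the three nozzles upright, and the bystanders have not moved. I'll give one last light push on the right end, in case the rail push opened a small gap at the end stop.

Request:
apply_moves --pt "0 0 0 0 0 10 0.3" --pt "0 0 0 0 0 10 0.3" --pt "0 0 0 0 0 10 0.3" --pt "0 0 0 0 0 10 0.3" --pt "0 0 0 0 0 10 0.3" --pt "0 0 0 0 0 10 0.3" --pt "0 0 0 0 0 10 0.3" --pt "0 0 0 0 0 10 0.3" --pt "0 0 0 0 0 9.6 0.3" --pt "30 40 0 0 0 0 0.3" --pt "30 40 0 0 0 0 0.3" --pt "10 45 0 0 0 0 0.3"

```text
time_s: 24.18
position: [0.5871, -0.1229, 0.0985]
tool_rot: [[0.051, 0.999, 0.0], [0.999, -0.051, 0.0], [0.0, 0.0, -1.0]]
ft_force: [0.2, -0.4, -0.3]
grip_width: 0.0257
gripper_force: 0.0
```

```bash
python3 -c "
from h import *
tool()"
```

```text
t 24.18 tcp_s [ -33.5 -159. ] z 98.5 ytool ang rel stop 0.37 F [ 0.2 -0.4 -0.3] w 0.0257 tilt [0. 0.]
```

Request:
apply_moves --pt "0 0 45 0 0 0.3 0.3" --pt "0 0 30 0 0 0 0.3" --pt "0 0 10 0 0 0 0.3" --pt "0 0 4 0 0 0 0.3" --pt "15 0 0 0 0 0 0.3" --pt "12 0 0 0 0 0 0.3" --pt "4 0 0 0 0 0 0.3" --pt "3 0 0 0 0 0 0.3" --pt "2 0 0 0 0 0 0.3" --pt "1 0 0 0 0 0 0.3" --pt "1 0 0 0 0 0 0.3" --pt "0 0 0 0 0 0 0.3"

```text
time_s: 25.68
position: [0.5875, -0.0881, 0.0093]
tool_rot: [[0.059, 0.998, -0.0], [0.998, -0.059, 0.0], [-0.0, -0.0, -1.0]]
ft_force: [0.3, -0.1, 0.6]
grip_width: 0.0253
gripper_force: 0.0
```

Request:
apply_moves --pt "1 0 0 0 0 0 0.3" --pt "1 0 0 0 0 0 0.3" --pt "0 0 0 0 0 0 0.3"

```text
time_s: 26.05
position: [0.5876, -0.0859, 0.0093]
tool_rot: [[0.059, 0.998, -0.0], [0.998, -0.059, 0.0], [0.0, -0.0, -1.0]]
ft_force: [-0.9, -0.4, 0.2]
grip_width: 0.0259
gripper_force: 0.0
```

Request:
apply_moves --pt "1 0 0 0 0 0 0.3" --pt "0 0 0 0 0 0 0.3"

```text
time_s: 26.3
position: [0.5877, -0.0849, 0.0093]
tool_rot: [[0.059, 0.998, -0.0], [0.998, -0.059, 0.0], [-0.0, -0.0, -1.0]]
ft_force: [0.2, 0.8, 0.5]
grip_width: 0.0257
gripper_force: 0.0
```

```bash
python3 -c "
from h import *
tool()"
```

```text
t 26.3 tcp_s [ -35.1 -121.1] z 9.3 ytool ang rel stop -0.1 F [0.2 0.8 0.5] w 0.0257 tilt [-0.  0.]
```

Request:
apply_moves --pt "1 0 0 0 0 0 0.3" --pt "1 0 0 0 0 0 0.3" --pt "0 0 0 0 0 0 0.3"

```text
time_s: 26.68
position: [0.5877, -0.0835, 0.0094]
tool_rot: [[0.059, 0.998, -0.0], [0.998, -0.059, -0.001], [-0.001, -0.0, -1.0]]
ft_force: [-1.4, -4.8, 0.3]
grip_width: 0.0254
gripper_force: 2.4
```

Request:
apply_moves --pt "1 0 0 0 0 0 0.3" --pt "1 0 0 0 0 0 0.3" --pt "0 0 0 0 0 0 0.3"

```text
time_s: 27.05
position: [0.5879, -0.0835, 0.0094]
tool_rot: [[0.059, 0.998, 0.0], [0.998, -0.059, -0.004], [-0.004, 0.0, -1.0]]
ft_force: [-2.1, -14.9, -1.8]
grip_width: 0.0258
gripper_force: 7.4
```

Request:
apply_moves --pt "1 0 0 0 0 0 0.3" --pt "0 0 0 0 0 0 0.3"

```text
time_s: 27.3
position: [0.5879, -0.0835, 0.0095]
tool_rot: [[0.059, 0.998, 0.0], [0.998, -0.059, -0.005], [-0.005, 0.0, -1.0]]
ft_force: [-4.0, -20.2, -1.5]
grip_width: 0.0254
gripper_force: 9.9
```

```bash
python3 -c "
from h import *
tool()"
```

```text
t 27.3 tcp_s [ -34.9 -119.7] z 9.5 ytool ang rel stop -0.1 F [ -4.  -20.2  -1.5] w 0.0254 tilt [ 0.    -0.005]
```

Contact came at the same place as before (-119.7), and it held firm at 20 N, so the rack is seated at both faces. I'll retreat and make a final check.

Request:
apply_moves --pt "-3 0 0 0 0 0 0.3" --pt "-4 0 0 0 0 0 0.3" --pt "-30 0 0 0 0 0 0.3" --pt "0 0 -50 0 0 0 0.3" --pt "0 0 -55 0 0 0 0.3" --pt "0 -60 -20 0 0 0 0.3" --pt "0 -60 0 0 0 0 0.3" --pt "0 0 0 0 0 0 0.3" --pt "0 0 0 0 0 0 0.3"

```text
time_s: 28.42
position: [0.4675, -0.1101, 0.1346]
tool_rot: [[0.059, 0.998, 0.002], [0.998, -0.059, -0.0], [-0.0, 0.002, -1.0]]
ft_force: [0.5, -0.3, 0.6]
grip_width: 0.0254
gripper_force: 0.0
```

```bash
python3 - <<'E'
from h import *
tool()
a=grab("side"); b=grab("top")
ia=a["frame"][245:345,280:410]; ib=b["frame"][215:295,290:420]
A=cv2.resize(ia[:,:,::-1],(400,308),interpolation=cv2.INTER_CUBIC);B=cv2.resize(ib[:,:,::-1],(400,246),interpolation=cv2.INTER_CUBIC)
cv2.imwrite("pics/fin.png",np.hstack([A,cv2.copyMakeBorder(B,0,62,0,0,cv2.BORDER_CONSTANT)]))
E
```

```text
t 28.43 tcp_s [-153.6 -153.1] z 134.6 ytool ang rel stop -0.11 F [ 0.5 -0.3  0.6] w 0.0254 tilt [ 0.002 -0.   ]
```

View pics/fin.png

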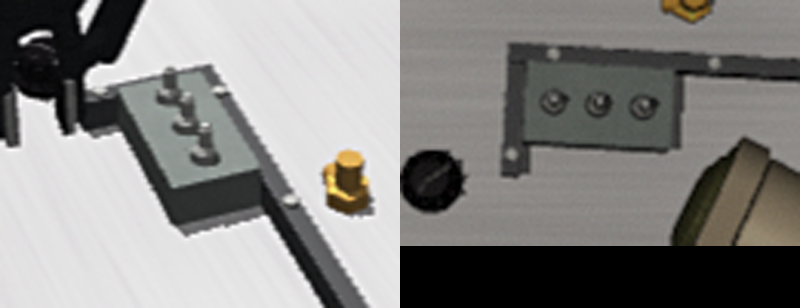

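The rack is flush on both faces in the two views, the nozzles stand upright, and the arm is clear.

```bash
python3 -c "
from rig import env
print(env.close_job())"
```

```text
the job is handed in; nothing more can be done
None
```

The rack sits home in the corner, firm against both the long rail and the short end stop, with all three nozzles standing and the bystanders untouched; I handed the job in at about 28 s and no verdict came back.

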